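# Set up a mandrel on a pair of V-blocks

## Robot

A 6-joint arm with a two-finger parallel gripper is mounted at the origin on a cart in front of the work surface, level with it; the furniture and walls round the work are solid. World frame = base frame: x ahead of the robot, y to its left, z up, the work surface at z = 0. Lengths are in mm, angles in rad, forces in N, time in s.
With the tool pointing down it reaches from about 300 to 775 mm from the base axis. Payload 14.6 kg.
Tool frame: the origin (TCP) lies at the very end of the fingers, on their centre line; the grasp point (between the pads) lies 19 mm behind it (env.hold_point_z is the distance from the TCP to the grasp point, in mm); z points along the fingers, y is the line along which they close (so a half turn about z gives the same grasp; the last joint's range is limited). The gripper opens to 94 mm and grips with 3 to 60 N. Pads are 16 mm wide; open, the fingers measure 119 mm over their backs; the gripper's body (75 mm by 177 mm) begins 78 mm behind the grasp point.
Start: joints at [-1.285, 0.3, 1.521, -0, 1.321, -0.067], TCP at [190.032, -516.117, 205.446] pointing down, gripper open.
Joint ranges: [-3.03, 3.03], [-0.79, 2.21], [0.23, 2.52], [-1.04, 4.18], [0, 3.07], [-2.55, 2.55]. Speed limits (rad/s): [2.22, 2.22, 2.57, 3.14, 3.14, 3.14].

## Interface

Orientations are given as [roll, pitch, yaw] about the fixed x, y, z axes, in that order (R = Rz(yaw) Ry(pitch) Rx(roll)).
In Python, from plant import get_state, optics, finish_job, spotter, env gives the robot as it stands.
- The arm moves only by the tool drive_tool, never from a script. Its argument "steps" is a list that holds one entry, the list of rows, each a list of 7 numbers: the shift along the world's x, y, z in mm, then the turn, a rotation vector about the world's x, y, z in rad, then the opening, from -1 (shut) to 1 (fully open). In form: [[[dx, dy, dz, ax, ay, az, claw], ...]]. A call has exactly 5 rows; each row shifts and turns the commanded pose from where the row before left it; what a row does not reach is not made up. A row lasts 1/12 s, in which the tool goes at most 41.7 mm and 7.16 degrees, less where a joint would pass 70% of its speed; a pose out of reach is approached as far as the arm can. A call is refused whole if a number of a shift passes 41.7 or a number of a turn 0.125, either way. A call with a gripper value outside its range is refused whole. The fingers move at their own pace and stop on an object; the grip force is fixed at half the most. Time passes only in rows, so rows that do not move let the fingers close, or fill a call up. It gives the time, the measured TCP pose, the force, the opening and the grip force at its end, in the units of the state.
- get_state(): the state, without advancing time (a new reading comes with each control period).
- optics.camera(name): name is "scene" or "top" or "wrist"; returns the picture (400x640x3 uint8, red, green, blue); there is no depth.
- optics.camera_model(name): a dict with "fx", "fy", "cx", "cy" (pixels), "rvec" (rotation vector, rad) and "tvec" (3), from world to camera coordinates, as OpenCV has them. Camera axes: x right, y down, z forward; pixel columns grow to the right and rows downward; lengths in mm; the calibration is good to about 2 mm. A picture is of the moment at which its call begins: read the wrist's pose just before it. camera_model takes no time and is no camera call; for the wrist camera it gives the pose at the moment of the call.
- finish_job(): hands the job in; it is judged then, once.
Trained networks look in the newest picture that a camera, given by its name, has taken for a name from the list of things; names that differ only in an ending like _2 or _b are one class to them, and where a whole thing is asked for, a point or a joint stands for the part that bears it (a point fixed in the world has none). Each returns a list of dicts, best first, with "confidence" (0 to 1); they miss things now and then, are a little off and sometimes report something else, mostly with a low value. They report only what shows in the picture. A call takes as long as a camera call.
- spotter.spot_in(camera, label): "extent" ([left, top, right, bottom] in pixels, round what is visible of it).
- spotter.trace(camera, label): "region" (400x640 bool, what is visible of it) and "extent" ([left, top, right, bottom] in pixels, round what is visible of it).
The state is a dict: "time_s": time; "qpos": joint angles; "qvel": joint speeds; "tau": joint torques, N m; "eef_pos": TCP position; "ee_rot": TCP orientation; "force": force on the tool from outside, world axes, zero at the start; "torque": the same for the moment, N m; "grip_width": finger opening in mm; "gripper_force": force on a finger pad.
Only numpy, scipy, OpenCV 4.12 (cv2) and the standard library are available. Lean on these libraries where they do the work, as an engineer would, in place of code of your own. Each camera call takes 0.05 s, during which the arm holds its last target. There are 200 camera calls.

## Task

Take the drill chuck off the bare riser block of the green base and stand it upright in the empty cardboard bin with the black liner. Then set the loose V-block, groove up, on the bare riser, centred and square with its groove in line with that of the fixed V-block, and lay the brass mandrel in both grooves, centred lengthways over the base. Leave everything else on the bench where it is.

Things in the scene. Friction and masses are not known exactly. Their poses are not given: they have to be found in the camera images.
- base: Fixed base: green plate 156 (x) x 84 (y) x 12 mm with two grey riser blocks, each 46 (x) x 74 (y) x 45 high, centred at x = +50 and -50 mm. A V-block is screwed on the one at +50; the one at -50 is bare (the chuck stands on it at the start). Origin: centre of the plate's underside; z up; x runs along the V-grooves, from the bare riser to the other
- riser_top (a point): Centre of the top face of the bare riser block, 57 mm above the base's underside
- v_fixed: The V-block screwed to the base: steel, 40 x 40 x 30 mm, groove along its x (the base's x), in the top; origin at the centre of its underside
- seat (a point): Where the mandrel's middle lies when it is seated in both V-blocks: over the middle of the base, 89.5 mm above its underside
- v_block: The loose V-block, steel, the twin of the fixed one: 40 x 40 x 30 mm, 0.3 kg; 90 degree groove along its x, 24 mm wide at the top and 11 mm deep; stands groove up on the bench; origin at the centre of its underside
- mandrel: Brass-coloured round test mandrel, 20 mm in diameter, 160 long, 0.4 kg, a black band near each end, lying on the bench; origin at the middle of its axis, x along it
- chuck: Steel drill chuck, standing on its back: 36 mm in diameter (straight up to 38 mm above its foot, then tapering), 54 high, 0.38 kg; at the start on the bare riser; origin at the centre of its foot
- bin_liner: Black rubber liner, 130 x 130 x 4 mm, on the floor of the empty cardboard bin; its top is 8 mm above the bench. The bin is 145 mm square inside; its high walls (112 mm above the bench) stand 72 mm from the centre along the liner's +y and -y. Origin: centre of the underside
- case_micro: Bystander, fixed: tan wooden instrument case, 166 (x) x 246 (y) x 130 mm high; origin at the centre of its underside
- red_box: Bystander, fixed: red-brown box, 102 (x) x 132 (y) x 76 mm high; origin at the centre of its underside
- slate_box: Bystander, fixed: long dark box, 154 (x) x 320 (y) x 85 mm high; origin at the centre of its underside
- spool: Bystander, loose: small white flanged spool standing upright, 32 mm across, 24 high (mm); origin at the centre of its underside
- oil_can: Bystander, loose: little red oil can beside a tall wooden chest (245 high), 52 across, 105 high (mm); origin at the centre of its underside
- plug_gauge: Bystander, loose: steel plug gauge standing upright, 24 mm across, 57 high (mm); origin at the centre of its underside
- hex_key: Bystander, loose: black hex key lying flat, 28 x 78 x 8 (mm); origin at the centre of its underside
- marker_pen: Bystander, loose: black and red marker pen lying on the slate box, 11 mm thick, 120 long (mm); origin at the centre of its underside

How it is judged (in metres and radians):
At the end, for the whole second after the job is handed in: Chuck upright in the bin, within 60 mm of the liner centre in its x and y. V-block flat on the bare riser, within 5 mm of its centre and 0.07 rad of the base's x. Mandrel touching both V-blocks, within 10 mm of the seat (across 4, height 3), level to 0.03 rad, in line to 0.05 rad. All at rest (x of chuck in the frame of bin_liner between -0.06 and 0.06 m and y of chuck in the frame of bin_liner between -0.06 and 0.06 m and z of chuck in the frame of bin_liner between -0.01 and 0.02 m and angle between chuck's own z axis and vertical below 0.15 rad and linear speed of each of chuck, v_block, mandrel below 0.02 m/s and horizontal distance between v_block and riser_top below 0.005 m and z of v_block in the frame of riser_top between -0.003 and 0.003 m and angle between the x axis of v_block and the x axis of base, either way round below 0.07 rad and angle between v_block's own z axis and vertical below 0.04 rad and horizontal distance between mandrel and seat below 0.01 m and z of mandrel in the frame of seat between -0.003 and 0.003 m and y of mandrel in the frame of seat between -0.004 and 0.004 m and angle between the x axis of mandrel and the x axis of base, either way round below 0.05 rad and angle between mandrel's own x axis and vertical between 1.5408 and 1.6008 rad and contact force between mandrel and v_block above 0.3 N and contact force between mandrel and v_fixed above 0.3 N).
It fails at once if a bystander (spool, oil can, plug gauge, hex key or marker pen) is moved more than 25 mm (distance of any of spool, oil_can, plug_gauge, hex_key, marker_pen from where it was at the start of the episode above 0.025 m).
It also fails if it takes over 67 s, if anything falls off the work surface, if the arm or the gripper's body presses on something with over 40 N, if the wrist force passes 120 N, or if a joint passes its speed limit or range.

## Working session

There is one attempt and no reset: what is moved stays moved. The work goes in short steps, Python scripts to look and compute and a tool call to move; the robot and the scene stay as the last step left them, time stands still between calls to the robot, and variables do not carry over. Pictures are saved under pics/ and viewed, at most 10 in all, crops included, and the job is handed in when it is done.

Besides the shell and the picture viewer there is one more tool, called after "Emit:" by a JSON object that holds its "api" and its "payload". drive_tool: Moves the arm, as the interface text tells. Its arguments: {"type":"object","properties":{"steps":{"type":"array"}},"required":["steps"]}

```bash
mkdir -p pics; ls; python3 - <<'E'
from plant import get_state, optics
import cv2,numpy as np
s=get_state();print({k:s[k] for k in('time_s','eef_pos','ee_rot','grip_width')})
a=[optics.camera(n) for n in('scene','top')]
for n in('scene','top','wrist'):print(n,optics.camera_model(n))
cv2.imwrite('pics/scene.png',a[0][:,:,::-1]);cv2.imwrite('pics/top.png',a[1][:,:,::-1])
E
```

```text
pics
{'time_s': 0.0, 'eef_pos': array([ 189.95679625, -515.87421593,  204.87713378]), 'ee_rot': array([-3.14041181e+00, -7.59143261e-05,  3.52809729e-01]), 'grip_width': 94.47206809017955}
scene {'fx': 504.8355200223567, 'fy': 504.8355200223567, 'cx': 310.4038524343426, 'cy': 191.90327539851015, 'rvec': array([ 2.40623628,  0.98277352, -0.28360528]), 'tvec': array([-377.70273645, -270.17168079, 1352.47930831])}
top {'fx': 463.3927577142152, 'fy': 463.3927577142152, 'cx': 316.60833576129613, 'cy': 207.61169126865352, 'rvec': array([ 2.21280658, -2.14604705,  0.09539547]), 'tvec': array([ -21.4005817 ,  531.93431615, 1201.94990443])}
wrist {'fx': 349.367387598364, 'fy': 349.367387598364, 'cx': 324.6660776661571, 'cy': 198.35966731217135, 'rvec': array([-2.38763306,  1.66649182,  0.22912536]), 'tvec': array([-549.29337664,  -28.06205705,  391.50888334])}
```

View pics/scene.png

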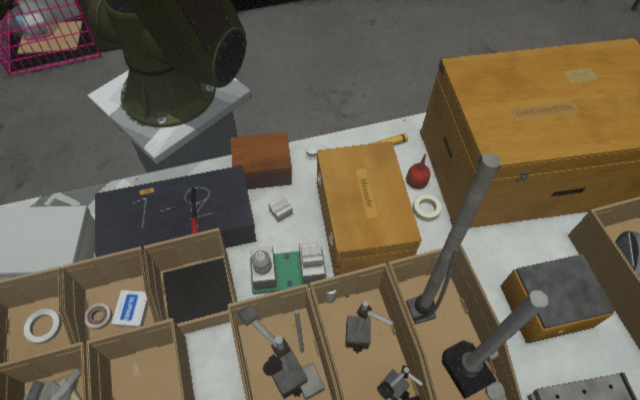

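View pics/top.png

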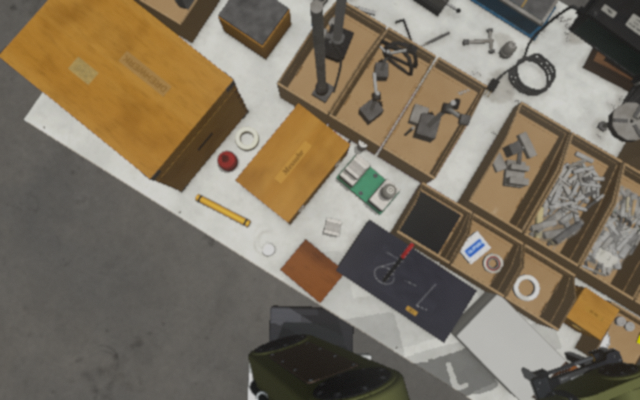

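The scene view shows the chuck at (262,262) on the green base, the fixed V-block at (312,258), the loose one at (281,210), the mandrel at about (395,141) and the black-lined bin at (197,290). In the top view the same things are at (388,190), (355,165), (332,227), (222,210) and (430,222).

```bash
cat >h.py <<'E'
import numpy as np,cv2
from plant import get_state,optics,spotter,env
def PM(m):
    R=cv2.Rodrigues(np.array(m['rvec']))[0];K=np.array([[m['fx'],0,m['cx']],[0,m['fy'],m['cy']],[0,0,1]]);return K,R,np.array(m['tvec'])
def onz(m,uv,z):
    K,R,t=PM(m);C=-R.T@t;d=R.T@np.linalg.inv(K)@np.array([uv[0],uv[1],1.]);return C+d*(z-C[2])/d[2]
def tri(obs):
    A=[];b=[]
    for m,uv in obs:
        K,R,t=PM(m);C=-R.T@t;d=R.T@np.linalg.inv(K)@np.array([uv[0],uv[1],1.]);d/=np.linalg.norm(d)
        P=np.eye(3)-np.outer(d,d);A.append(P);b.append(P@C)
    x,*_=np.linalg.lstsq(np.vstack(A),np.hstack(b),rcond=None)
    return x,np.linalg.norm(np.vstack(A)@x-np.hstack(b))
def proj(m,p):
    K,R,t=PM(m);q=K@(R@np.array(p,float)+t);return q[:2]/q[2]
def trace(cam,l):
    r=spotter.trace(cam,l)
    if not r:return None
    g=r[0]['region'];ys,xs=np.nonzero(g);return g,np.array([xs.mean(),ys.mean()]),r[0]['confidence'],cv2.minAreaRect(np.c_[xs,ys].astype(np.float32)),[int(v) for v in r[0]['extent']]
def fillaxis(rect): pass
E
python3 - <<'E'
from h import *
np.set_printoptions(precision=1,suppress=True)
M={c:optics.camera_model(c) for c in('scene','top')}
for l in 'base v_fixed v_block mandrel chuck bin_liner spool oil_can plug_gauge hex_key case_micro red_box slate_box'.split():
    ob=[]
    for c in M:
        t=trace(c,l)
        if t is None: print(l,c,None);continue
        ob.append((M[c],t[1]));print(l,c,t[1],'%.2f'%t[2],t[3],t[4],'z0:',onz(M[c],t[1],0))
    if len(ob)==2: print('   TRI',tri(ob))
E
```

```text
base scene [289.4 267.8] 0.83 ((287.2400817871094, 266.8893127441406), (46.81377410888672, 74.6672592163086), 84.89783477783203) [250, 241, 324, 294] z0: [ 596.3 -133.4    0. ]
base top [364.8 183.1] 0.75 ((368.0621032714844, 183.84909057617188), (57.41533660888672, 33.40340805053711), 40.815086364746094) [339, 156, 397, 214] z0: [ 604.8 -133.5    0. ]
   TRI (array([ 601.6, -134.4,   10.6]), np.float64(3.734633932616001))
v_fixed scene [311.5 253.9] 0.72 ((311.5000305175781, 254.00001525878906), (23.938703536987305, 20.589765548706055), 82.87498474121094) [301, 241, 323, 267] z0: [607.2 -77.    0. ]
v_fixed top [355.2 168. ] 0.63 ((355.07061767578125, 167.91766357421875), (16.269784927368164, 17.35443687438965), 40.601295471191406) [343, 156, 365, 178] z0: [ 645.2 -106.4    0. ]
   TRI (array([ 631.9, -101.2,   72.5]), np.float64(1.5255893577499071))
v_block scene [280.7 208.1] 0.80 ((280.8595886230469, 207.7752685546875), (21.093957901000977, 20.13996124267578), 57.9946174621582) [269, 193, 292, 221] z0: [476.  -43.6   0. ]
v_block top [332.4 226.8] 0.61 ((332.44122314453125, 226.7
[... 2813 characters left out ...]
88] z0: [642.9 253.4   0. ]
red_box top [332.2 227. ] 0.54 ((332.1153869628906, 226.92308044433594), (15.49317455291748, 15.493175506591797), 11.309932708740234) [323, 221, 341, 233] z0: [483.5 -48.6   0. ]
   TRI (array([595.9,  19.3, 255.6]), np.float64(193.32180591191255))
slate_box scene [280.9 207.8] 0.20 ((281.0384216308594, 207.8076629638672), (23.02005958557129, 21.355958938598633), 56.3099365234375) [270, 192, 294, 219] z0: [475.7 -42.8   0. ]
slate_box top [387.7 191. ] 0.45 ((387.7500305175781, 191.24998474121094), (12.727922439575195, 14.849241256713867), 45.0) [379, 183, 395, 200] z0: [ 585.2 -195.8    0. ]
   TRI (array([ 569.3, -145.2,  231.4]), np.float64(27.960887167777837))
```

```bash
python3 - <<'E'
import cv2
a=cv2.imread('pics/scene.png')[180:300,150:350];b=cv2.imread('pics/top.png')[130:260,190:450]
a=cv2.resize(a,None,fx=3,fy=3,interpolation=2);b=cv2.resize(b,None,fx=3,fy=3,interpolation=2)
a=a[:,:600]
c=cv2.vconcat([a[:360,:600]]);
cv2.imwrite('pics/a.png',c);cv2.imwrite('pics/b.png',b)
E
```

```text
(no output)
```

View pics/b.png

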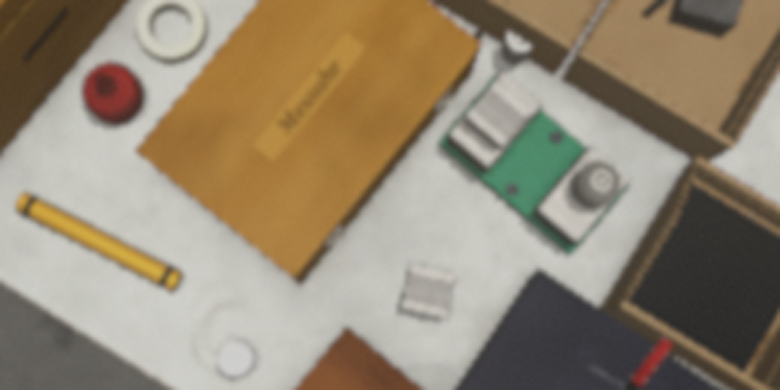

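The enlarged top view shows the mandrel running from (20,205) to (178,280) in the crop, the loose V-block at (428,290) with its groove roughly horizontal, and the plug gauge at (515,48) beside the base. The fixed V-block is at (490,125), the chuck at (597,187) on the bare riser, and the liner around (720,270).

```bash
python3 - <<'E'
from h import *
np.set_printoptions(precision=1,suppress=True)
T=optics.camera_model('top');S=optics.camera_model('scene')
f=lambda u,v:(u/3+190,v/3+130)
for n,uv,z in [('plate l',(440,145),12),('plate b',(570,250),12),('plate r',(628,183),12),('mand a',(20,205),10),('mand b',(178,280),10),
 ('vb tl',(408,262),30),('vb tr',(456,266),30),('vb bl',(398,308),30),('case b',(300,280),130),('case r',(480,40),130),('case l',(138,150),130),('red top',(348,330),76),('slate tl',(540,270),85),('vf gro a',(468,122),85),('spool',(237,357),24),('plug',(517,45),57)]:
    print(n,onz(T,f(*uv),z))
for uv in [(401,223),(431,253),(460,215),(432,190)]: print('liner',onz(T,uv,8))
K,R,t=PM(optics.camera_model('wrist'));s=get_state();C=-R.T@t
print('cam',C,'dir',R[2],'tool',s['eef_pos'],s['ee_rot'],'camx',R[0])
E
```

```text
plate l [613.6 -56.5  12. ]
plate b [ 523.1 -174.4   12. ]
plate r [ 584.6 -225.    12. ]
mand a [548.4 315.9  10. ]
mand b [485.9 172.5  10. ]
vb tl [506.9 -30.5  30. ]
vb tr [504.7 -72.5  30. ]
vb bl [466.5 -22.9  30. ]
case b [483.4  57.8 130. ]
case r [683.  -81.5 130. ]
case l [584.3 192.1 130. ]
red top [445.4  19.1  76. ]
slate tl [ 500.1 -139.5   85. ]
vf gro a [622.9 -76.3  85. ]
spool [419.7 116.2  24. ]
plug [ 696.3 -118.8   57. ]
liner [ 499.3 -231.5    8. ]
liner [ 422.1 -312.3    8. ]
liner [ 525.6 -388.9    8. ]
liner [ 590.6 -313.4    8. ]
cam [ 262.5 -489.5  384.3] dir [-0.3 -0.1 -1. ] tool [ 190.  -516.1  205.4] [-3.1  0.   0.4] camx [ 0.3 -0.9 -0. ]
```

Emit:
{"api": "drive_tool", "payload": {"steps": [[[25, 21, 7, 0, 0, 0, 1], [25, 21, 7, 0, 0, 0, 1], [25, 21, 7, 0, 0, 0, 1], [25, 21, 7, 0, 0, 0, 1], [25, 21, 7, 0, 0, 0, 1]]]}}

```text
time_s: 1.82
eef_pos: [316.0, -410.0, 240.9]
ee_rot: [3.141, -0.0, 0.353]
force: [0.7, -1.0, 0.4]
grip_width: 94.5
gripper_force: 0.0
```

Emit:
{"api": "drive_tool", "payload": {"steps": [[[25, 21, 7, 0, 0, 0, 1], [25, 21, 7, 0, 0, 0, 1], [25, 21, 7, 0, 0, 0, 1], [25, 21, 7, 0, 0, 0, 1], [25, 21, 7, 0, 0, 0, 1]]]}}

```text
time_s: 2.23
eef_pos: [441.1, -304.8, 276.0]
ee_rot: [3.141, -0.0, 0.353]
force: [0.2, -0.9, -0.0]
grip_width: 94.1
gripper_force: 0.0
```

Emit:
{"api": "drive_tool", "payload": {"steps": [[[25, 21, 7, 0, 0, 0, 1], [25, 21, 7, 0, 0, 0, 1], [25, 21, 7, 0, 0, 0, 1], [25, 21, 7, 0, 0, 0, 1], [0, 0, 0, 0, 0, 0, 1]]]}}

```text
time_s: 2.65
eef_pos: [543.2, -218.7, 304.2]
ee_rot: [3.141, -0.002, 0.357]
force: [0.3, 0.3, -0.5]
grip_width: 93.9
gripper_force: 0.0
```

```bash
cat >look.py <<'E'
import sys,json
from h import *
np.set_printoptions(precision=1,suppress=True)
n=sys.argv[1];m=optics.camera_model('wrist');im=optics.camera('wrist')
cv2.imwrite(f'pics/{n}.png',im[:,:,::-1]);json.dump({k:np.array(v).tolist() for k,v in m.items()},open(f'pics/{n}.json','w'))
s=get_state();print(s['time_s'],s['eef_pos'],s['ee_rot'])
for l in sys.argv[2:]:
    t=trace('wrist',l);print(l,t and (t[1],t[2],t[3],t[4]))
E
python3 look.py w1 base v_fixed v_block chuck bin_liner
```

```text
2.7 [ 541.5 -220.4  303.5] [ 3.1 -0.   0.4]
base (array([276.8,  88.9]), 0.63, ((279.5440979003906, 93.07352447509766), (134.79788208007812, 69.45692443847656), 59.03623962402344), [222, 25, 343, 166])
v_fixed (array([252.4,  58.3]), 0.89, ((251.8708038330078, 57.89326477050781), (46.10990905761719, 39.96192169189453), 57.9946174621582), [226, 28, 278, 82])
v_block (array([190.2, 159.7]), 0.56, ((190.13681030273438, 159.35377502441406), (36.326087951660156, 35.646183013916016), 29.05460548400879), [167, 136, 212, 182])
chuck (array([305.9, 135.6]), 0.63, ((306.0, 135.5), (33.0, 32.0), 90.0), [293, 120, 322, 152])
bin_liner (array([374.7, 209.3]), 0.73, ((371.1461181640625, 208.18887329101562), (85.60240173339844, 93.12395477294922), 52.27500534057617), [314, 149, 432, 264])
```

View pics/w1.png

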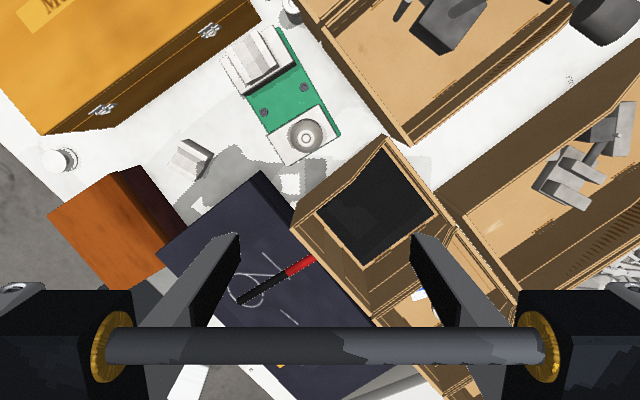

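The wrist view shows the base at (277,90), the chuck at (306,138), the loose V-block at (190,160) and the bin with its liner at (375,208). I'll fit pose models to the silhouettes from wrist, top and scene together.

```bash
cat >fit.py <<'E'
from h import *
from scipy.optimize import minimize
from scipy.ndimage import distance_transform_edt as edt
def box(x,y,dx,dy,z0,z1): return np.array([[x+a*dx/2,y+b*dy/2,z] for a in(-1,1) for b in(-1,1) for z in(z0,z1)])
def cyl(x,y,r,z0,z1,r1=None):
    t=np.linspace(0,2*np.pi,24,False);return np.vstack([np.c_[x+q*np.cos(t),y+q*np.sin(t),0*t+z] for q,z in((r,z0),(r1 or r,z1))])
def mandrel():
    t=np.linspace(0,2*np.pi,24,False);return np.vstack([np.c_[0*t+X,10*np.cos(t),10+10*np.sin(t)] for X in(-80,80)])
BASE=[box(0,0,156,84,0,12),box(50,0,46,74,12,57),box(-50,0,46,74,12,57),box(50,0,40,40,57,87)]
VB=[box(0,0,40,40,0,30)];MAN=[mandrel()]
CH=[cyl(0,0,18,0,38),cyl(0,0,18,38,54,9)]
def place(parts,p,z=0):
    c,s=np.cos(p[2]),np.sin(p[2]);return [q@np.array([[c,s,0],[-s,c,0],[0,0,1]])+[p[0],p[1],z] for q in parts]
def render(m,parts):
    K=4;im=np.zeros((400,640),np.uint8)
    for q in parts:
        uv=np.array([proj(m,v) for v in q]);h=cv2.convexHull((uv*16).round().astype(np.int32));cv2.fillConvexPoly(im,h,255,cv2.LINE_AA,4)
    return im/255.
def fit(parts,views,p0,z=0,extra=None,step=(6,6,.1)):
    def cost(p):
        c=0
        for m,g,w in views:
            r=render(m,place(parts,p,z));c+=w*np.abs(r-g).sum()/g.sum()
        return c
    sx=np.vstack([p0]+[np.array(p0)+np.eye(3)[i]*step[i] for i in range(3)])
    r=minimize(cost,p0,method='Nelder-Mead',options=dict(initial_simplex=sx,xatol=.05,fatol=1e-5,maxiter=400));return r.x,r.fun
E
cat >f1.py <<'E'
from fit import *
np.set_printoptions(precision=3,suppress=True)
M={c:optics.camera_model(c) for c in('wrist','top','scene')}
G={c:{l:trace(c,l) for l in('v_block','base','v_fixed','chuck','bin_liner')} for c in M}
for c in M:
    u=lambda *l:np.any([G[c][k][0] for k in l if G[c][k]],0).astype(float)
    V=[(M[c],u('v_block'),1)]
    print(c,'vb',fit(VB,V,(483,-49,1.45)))
    print(c,'chuck',fit(CH,[(M[c],u('chuck'),1)],(574,-184,0),57))
    b,f=fit(BASE+place(CH,(-50,0,0),57),[(M[c],u('v_fixed','base','chuck'),1)],(603,-143,.9));print(c,'base',b,f,'riser',place([np.array([[-50,0,57.]])],b)[0])
    g=u('bin_liner');ct=cv2.findContours(g.astype(np.uint8),0,2)[0];k=max(ct,key=cv2.contourArea)
    q=cv2.approxPolyDP(k,4,True)[:,0]; print(c,'liner',[onz(M[c],x,8)[:2].round() for x in q])
E
python3 f1.py
```

```text
wrist vb (array([478.16 , -52.609,   1.29 ]), np.float64(0.11870799772191033))
wrist chuck (array([ 569.872, -189.348,    0.132]), np.float64(0.1178171725311129))
wrist base [ 595.323 -146.135    0.883] 0.061975832193342455 riser [[ 563.564 -184.754   57.   ]]
wrist liner [array([ 582., -291.]), array([ 524., -270.]), array([ 468., -236.]), array([ 411., -327.]), array([ 517., -394.])]
top vb (array([483.741, -47.642,   1.394]), np.float64(0.23249299719887953))
top chuck (array([ 573.838, -183.351,    0.107]), np.float64(0.283467266688096))
top base [ 599.846 -138.847    0.861] 0.1415945058226336 riser [[ 567.264 -176.773   57.   ]]
top liner [array([ 584., -284.]), array([ 478., -229.]), array([ 425., -331.]), array([ 526., -389.])]
scene vb (array([482.815, -49.138,   1.181]), np.float64(0.21395441425301084))
scene chuck (array([ 574.331, -186.003,    0.034]), np.float64(0.15404540763673888))
scene base [ 598.665 -140.469    0.899] 0.13651577180988947 riser [[ 567.55  -179.608   57.   ]]
scene liner [array([ 480., -221.]), array([ 418., -330.]), array([ 503., -379.]), array([ 527., -370.]), array([ 572., -286.]), array([ 560., -265.])]
```

```bash
python3 look.py w2 && python3 f1.py | grep wrist; python3 - <<'E'
from fit import *
import json
m=json.load(open('pics/w2.json'));im=cv2.imread('pics/w2.png');k=im.copy()
for yaw,col in((1.09,(0,0,255)),(1.09-np.pi/2,(0,255,0))):
    for sy in(-72.5,72.5):
        q=place([np.array([[-72,sy,112.],[72,sy,112],[72,sy,8],[-72,sy,8]])],(503,-308,yaw))[0]
        cv2.polylines(k,[np.array([proj(m,v) for v in q]).round().astype(np.int32)],True,col,1)
b=(595,-146,.883)
k=cv2.resize(k[100:340,260:500],None,fx=2.5,fy=2.5,interpolation=2);cv2.imwrite('pics/o.png',k)
E
```

```text
3.75 [ 540.1 -222.1  303.4] [3.1 0.  0.4]
wrist vb (array([482.085, -48.478,   1.312]), np.float64(0.11502732240437157))
wrist chuck (array([ 574.299, -185.313,   -0.006]), np.float64(0.08553786155346116))
wrist base [ 599.446 -141.108    0.898] 0.04413436898536665 riser [[ 568.284 -180.21    57.   ]]
wrist liner [array([ 586., -284.]), array([ 472., -232.]), array([ 415., -325.]), array([ 522., -390.])]
```

View pics/o.png

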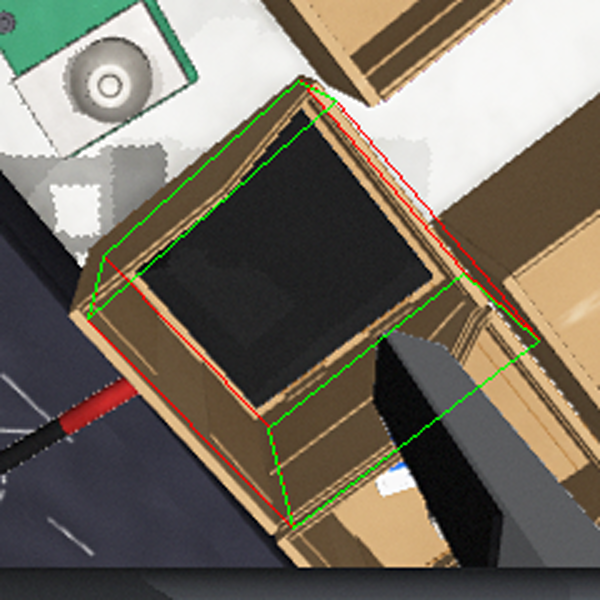

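The overlay shows the liner at about (290,270) with its side walls sloping. The wall on the robot's side, from (75,315) to (285,535), is also high, and the far wall is low. The tool must therefore close along the liner's x (yaw about 1.09), and the chuck should go a little toward the low wall.

Emit:
{"api": "drive_tool", "payload": {"steps": [[[7, 7, -14, 0, 0, 0.123, 0.4], [7, 7, -14, 0, 0, 0.123, 0.4], [7, 7, -14, 0, 0, 0.123, 0.4], [7, 7, -14, 0, 0, 0.123, 0.4], [6, 9, -14, 0, 0, 0.123, 0.4]]]}}

```text
time_s: 4.92
eef_pos: [574.3, -184.9, 232.7]
ee_rot: [-3.142, 0.0, 0.974]
force: [-0.2, -0.7, 0.4]
grip_width: 67.0
gripper_force: 0.0
```

Emit:
{"api": "drive_tool", "payload": {"steps": [[[0, 0, -10, 0, 0, 0.122, 0.4], [0, 0, -10, 0, 0, 0, 0.4], [0, 0, -10, 0, 0, 0, 0.4], [0, 0, 0, 0, 0, 0, 0.4], [0, 0, 0, 0, 0, 0, 0.4]]]}}

```text
time_s: 5.33
eef_pos: [573.8, -185.4, 203.3]
ee_rot: [-3.141, 0.0, 1.086]
force: [0.2, -0.3, -0.3]
grip_width: 65.8
gripper_force: 0.0
```

```bash
python3 look.py w3 chuck; python3 f1.py | grep wrist
```

```text
5.3833 [ 574.1 -185.4  204. ] [ 3.1 -0.   1.1]
chuck (array([325. , 191.5]), 0.84, ((325.5, 191.0), (48.0, 41.0), 90.0), [306, 165, 344, 214])
wrist vb (array([482.502, -50.085,   1.334]), np.float64(0.08322723422857299))
wrist chuck (array([ 574.104, -185.21 ,    0.13 ]), np.float64(0.05142407327894661))
wrist base [ 599.36  -141.445    0.894] 0.042272875448230905 riser [[ 568.034 -180.415   57.   ]]
wrist liner [array([ 578., -301.]), array([ 524., -300.]), array([ 452., -261.]), array([ 420., -318.]), array([ 531., -379.])]
```

Emit:
{"api": "drive_tool", "payload": {"steps": [[[0, 0, -30, 0, 0, 0, 0.4], [0, 0, -30, 0, 0, 0, 0.4], [0, 0, -30, 0, 0, 0, 0.4], [0, 0, -26, 0, 0, 0, 0.4], [0, 0, -20, 0, 0, 0, 0.4]]]}}

```text
time_s: 6.6
eef_pos: [573.3, -184.8, 65.1]
ee_rot: [-3.14, 0.0, 1.09]
force: [-0.0, -0.7, -0.3]
grip_width: 65.8
gripper_force: 0.0
```

Emit:
{"api": "drive_tool", "payload": {"steps": [[[0, 0, 0, 0, 0, 0, -1], [0, 0, 0, 0, 0, 0, -1], [0, 0, 0, 0, 0, 0, -1], [0, 0, 0, 0, 0, 0, -1], [0, 0, 0, 0, 0, 0, -1]]]}}

```text
time_s: 7.02
eef_pos: [574.6, -185.3, 68.9]
ee_rot: [3.139, -0.0, 1.09]
force: [-3.4, 2.7, 2.1]
grip_width: 36.3
gripper_force: 2.0
```

Emit:
{"api": "drive_tool", "payload": {"steps": [[[0, 0, 0, 0, 0, 0, -1], [0, 0, 8, 0, 0, 0, -1], [0, 0, 30, 0, 0, 0, -1], [0, 0, 35, 0, 0, 0, -1], [0, 0, 35, 0, 0, 0, -1]]]}}

```text
time_s: 7.43
eef_pos: [573.5, -184.9, 176.9]
ee_rot: [-3.14, 0.0, 1.09]
force: [1.1, -0.2, -2.3]
grip_width: 34.9
gripper_force: 30.0
```

Emit:
{"api": "drive_tool", "payload": {"steps": [[[-6, -16, 2, 0, 0, 0, -1], [-14, -32, 0, 0, 0, 0, -1], [-14, -32, 0, 0, 0, 0, -1], [-14, -32, 0, 0, 0, 0, -1], [-7, -19, 0, 0, 0, 0, -1]]]}}

```text
time_s: 7.85
eef_pos: [517.3, -318.7, 178.0]
ee_rot: [-3.142, 0.001, 1.088]
force: [0.5, -0.3, -3.2]
grip_width: 34.9
gripper_force: 30.0
```

```bash
python3 look.py w4 chuck bin_liner;python3 f1.py | grep 'wrist liner'
```

```text
7.9 [ 516.5 -320.9  177.8] [-3.1  0.   1.1]
chuck (array([324.5, 257.5]), 0.93, ((322.47698974609375, 257.7451477050781), (93.31198120117188, 74.50653839111328), 75.3791275024414), [291, 209, 362, 302])
bin_liner (array([303.3, 166.3]), 0.59, ((304.01849365234375, 171.5006866455078), (132.5017547607422, 124.98837280273438), 2.12109637260437), [240, 106, 375, 233])
wrist liner [array([ 481., -216.]), array([ 416., -323.]), array([ 460., -352.]), array([ 488., -340.]), array([ 509., -348.]), array([ 519., -361.]), array([ 519., -384.]), array([ 527., -384.]), array([ 589., -280.])]fit.py:23: RuntimeWarning: invalid value encountered in scalar divide
  r=render(m,place(parts,p,z));c+=w*np.abs(r-g).sum()/g.sum()
```

View pics/w4.png

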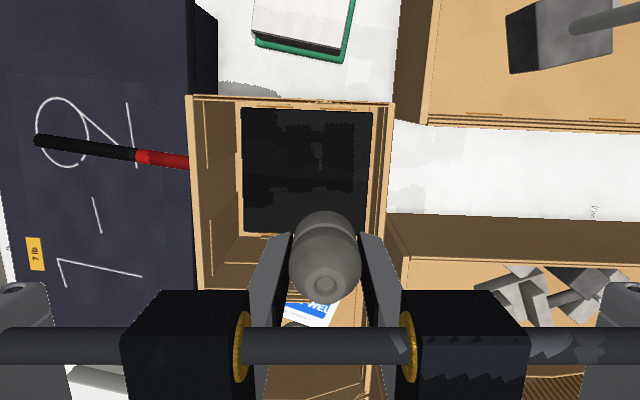

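The held chuck is upright at (325,257) between the fingers, over the bin whose liner is at (305,170). The side walls are clear of the gripper.

Emit:
{"api": "drive_tool", "payload": {"steps": [[[2, 9, -20, 0, 0, 0, -1], [0, 0, -38, 0, 0, 0, -1], [0, 0, -38, 0, 0, 0, -1], [0, 0, -34, 0, 0, 0, -1], [0, 0, -16, 0, 0, 0, -1]]]}}

```text
time_s: 9.17
eef_pos: [519.3, -305.9, 27.0]
ee_rot: [-3.136, -0.001, 1.09]
force: [0.1, 0.7, -3.8]
grip_width: 35.2
gripper_force: 30.0
```

Emit:
{"api": "drive_tool", "payload": {"steps": [[[0, 0, -6, 0, 0, 0, -1], [0, 0, -4, 0, 0, 0, -1], [0, 0, -1, 0, 0, 0, -1], [0, 0, 0, 0, 0, 0, -1], [0, 0, 0, 0, 0, 0, -1]]]}}

```text
time_s: 9.58
eef_pos: [521.7, -307.5, 21.9]
ee_rot: [3.139, 0.0, 1.09]
force: [0.8, -0.0, -2.7]
grip_width: 35.3
gripper_force: 30.0
```

Emit:
{"api": "drive_tool", "payload": {"steps": [[[0, 0, -1, 0, 0, 0, -1], [0, 0, -1, 0, 0, 0, -1], [0, 0, 0, 0, 0, 0, 0.1], [0, 0, 0, 0, 0, 0, 0.1], [0, 0, 0, 0, 0, 0, 0.1]]]}}

```text
time_s: 10.0
eef_pos: [521.2, -307.3, 18.9]
ee_rot: [3.141, 0.0, 1.09]
force: [-0.5, 0.2, -0.4]
grip_width: 50.6
gripper_force: 0.0
```

Emit:
{"api": "drive_tool", "payload": {"steps": [[[0, 0, 8, 0, 0, 0, 0.1], [0, 0, 20, 0, 0, 0, 0.1], [0, 0, 40, 0, 0, 0, 0.1], [0, 0, 40, 0, 0, 0, 0.3], [0, 0, 40, 0, 0, 0, 0.4]]]}}

```text
time_s: 10.42
eef_pos: [520.7, -306.9, 168.8]
ee_rot: [-3.142, 0.0, 1.09]
force: [1.6, -0.2, 1.5]
grip_width: 61.8
gripper_force: 0.0
```

```bash
python3 look.py w5 chuck; python3 - <<'E'
from fit import *
import json
m=json.load(open('pics/w5.json'));t=trace('wrist','chuck')
print(fit(CH,[(m,t[0].astype(float),1)],(519,-308,0),8))
im=cv2.imread('pics/w5.png');cv2.imwrite('pics/w5c.png',im[60:330,150:480])
E
```

```text
10.4667 [ 523.1 -308.5  177.8] [3.1 0.  1.1]
chuck (array([325.7, 188. ]), 0.63, ((325.5, 187.5), (45.0, 37.0), 90.0), [307, 165, 344, 206])
(array([ 5.21419703e+02, -3.06768227e+02, -3.19013449e-02]), np.float64(0.11003233574131407))
```

Emit:
{"api": "drive_tool", "payload": {"steps": [[[-5, 33, 4, 0, 0, 0.03, 0.4], [-5, 33, 4, 0, 0, 0.03, 0.4], [-5, 33, 0, 0, 0, 0.03, 0.4], [-5, 33, 0, 0, 0, 0.03, 0.4], [-5, 33, 0, 0, 0, 0.03, 0.4]]]}}

```text
time_s: 10.98
eef_pos: [495.0, -140.6, 173.6]
ee_rot: [-3.14, -0.0, 1.241]
force: [1.4, -0.3, -0.3]
grip_width: 65.9
gripper_force: 0.0
```

Emit:
{"api": "drive_tool", "payload": {"steps": [[[-5, 33, 0, 0, 0, 0.03, 0.4], [-5, 33, 0, 0, 0, 0.03, 0.4], [-4, 28, 0, 0, 0, 0.025, 0.4], [0, 0, 0, 0, 0, 0, 0.4], [0, 0, 0, 0, 0, 0, 0.4]]]}}

```text
time_s: 11.4
eef_pos: [481.7, -47.2, 174.0]
ee_rot: [-3.141, 0.0, 1.327]
force: [0.2, 0.3, 0.6]
grip_width: 65.9
gripper_force: 0.0
```

```bash
cat >f2.py <<'E'
import sys
from fit import *
np.set_printoptions(precision=3,suppress=True)
m=optics.camera_model('wrist');im=optics.camera('wrist');s=get_state();print(s['time_s'],s['eef_pos'],s['ee_rot'])
cv2.imwrite('pics/'+sys.argv[2]+'.png',im[:,:,::-1])
P={'v_block':(VB,(482.5,-49,1.32)),'mandrel':(MAN,(517,244,1.16))}[sys.argv[1]]
for c in('wrist','top','scene'):
  t=trace(c,sys.argv[1]);m=optics.camera_model(c)
  if t: print(c,t[2],t[4],fit(P[0],[(m,t[0].astype(float),1)],P[1]))
E
python3 f2.py v_block w6
```

```text
11.45 [481.893 -48.108 174.032] [-3.141  0.     1.325]
wrist 0.85 [304, 161, 348, 209] (array([482.03 , -50.592,   1.324]), np.float64(0.08558798064680417))
top 0.61 [323, 220, 341, 235] (array([482.908, -48.459,   1.384]), np.float64(0.22994652406417115))
scene 0.8 [269, 193, 292, 221] (array([483.38 , -49.027,   1.213]), np.float64(0.21516870707673932))
```

View pics/w6.png

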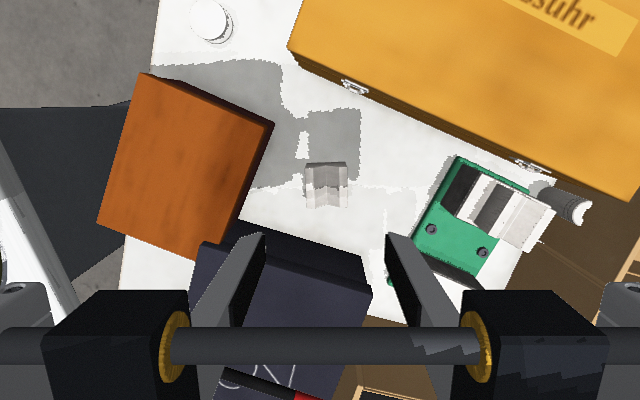

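The V-block is at (326,185) between the open fingers with its groove along the image's vertical. The red box at left and the slate box below are clear of the fingers.

Emit:
{"api": "drive_tool", "payload": {"steps": [[[0, -2, -36, 0, 0, 0, 0.4], [0, 0, -40, 0, 0, 0, 0.4], [0, 0, -40, 0, 0, 0, 0.4], [0, 0, -32, 0, 0, 0, 0.4], [0, 0, -20, 0, 0, 0, 0.4]]]}}

```text
time_s: 12.02
eef_pos: [480.4, -50.8, 3.0]
ee_rot: [-3.138, 0.0, 1.323]
force: [-0.0, 0.0, 0.4]
grip_width: 65.8
gripper_force: 0.0
```

Emit:
{"api": "drive_tool", "payload": {"steps": [[[0, 0, 0, 0, 0, 0, 0.4], [0, 0, 0, 0, 0, 0, -1], [0, 0, 0, 0, 0, 0, -1], [0, 0, 0, 0, 0, 0, -1], [0, 0, 0, 0, 0, 0, -1]]]}}

```text
time_s: 12.43
eef_pos: [482.8, -50.4, 7.8]
ee_rot: [3.139, -0.0, 1.325]
force: [1.1, 0.5, -0.1]
grip_width: 42.8
gripper_force: 0.0
```

Emit:
{"api": "drive_tool", "payload": {"steps": [[[0, 0, 0, 0, 0, 0, -1], [0, 0, 0, 0, 0, 0, -1], [0, 0, 10, 0, 0, 0, -1], [0, 0, 30, 0, 0, 0, -1], [0, 0, 30, 0, 0, 0, -1]]]}}

```text
time_s: 12.85
eef_pos: [481.1, -49.9, 77.3]
ee_rot: [-3.139, 0.0, 1.325]
force: [1.2, -0.1, -1.7]
grip_width: 39.7
gripper_force: 29.7
```

Emit:
{"api": "drive_tool", "payload": {"steps": [[[0, 0, 38, 0, 0, 0, -1], [4, -6, 34, 0, 0, -0.02, -1], [18, -28, 0, 0, 0, -0.1, -1], [20, -30, 0, 0, 0, -0.1, -1], [20, -30, 0, 0, 0, -0.1, -1]]]}}

```text
time_s: 13.27
eef_pos: [544.7, -145.1, 150.3]
ee_rot: [3.14, -0.0, 1.001]
force: [0.4, -0.3, -2.2]
grip_width: 39.8
gripper_force: 29.7
```

Emit:
{"api": "drive_tool", "payload": {"steps": [[[18, -28, 0, 0, 0, -0.1, -1], [6, -8, 0, 0, 0, -0.01, -1], [0, 0, 0, 0, 0, 0, -1], [0, 0, 0, 0, 0, 0, -1], [0, 0, 0, 0, 0, 0, -1]]]}}

```text
time_s: 13.68
eef_pos: [567.5, -179.2, 148.8]
ee_rot: [-3.141, -0.0, 0.896]
force: [-0.1, 0.6, -2.0]
grip_width: 40.2
gripper_force: 29.7
```

```bash
cat >f3.py <<'E'
import sys
from fit import *
np.set_printoptions(precision=3,suppress=True)
for i in range(3):
  m=optics.camera_model('wrist');im=optics.camera('wrist');s=get_state();print(s['time_s'],s['eef_pos'],s['ee_rot'])
  cv2.imwrite('pics/'+sys.argv[1]+'.png',im[:,:,::-1])
  tb=trace('wrist','base');tf=trace('wrist','v_fixed');tv=trace('wrist','v_block')
  for n,t in(('base',tb),('vf',tf),('vb',tv)):
    if t: print(n,t[1],t[2],t[3],t[4])
  if tf: print('vf fit',fit([BASE[3]-[50,0,0]],[(m,tf[0].astype(float),1)],(630.8,-102,.9)))
  h=cv2.cvtColor(im,cv2.COLOR_RGB2HSV);g=((h[:,:,0]>65)&(h[:,:,0]<90)&(h[:,:,1]>90));ys,xs=np.nonzero(g)
  print('green',cv2.minAreaRect(np.c_[xs,ys].astype(np.float32)) if len(xs) else 0)
E
python3 f3.py w7
```

```text
13.7333 [ 567.595 -179.141  148.885] [-3.141 -0.     0.896]
base [326.625 119.69 ] 0.6 ((327.0, 129.0), (194.0, 100.0), 90.0) [276, 32, 380, 227]
vf [326.913  64.812] 0.76 ((326.9999694824219, 64.49999237060547), (61.99999237060547, 64.99998474121094), 0.0) [296, 30, 357, 97]
vb [323.972 251.007] 0.87 ((324.3587646484375, 252.10650634765625), (93.07015991210938, 83.14226531982422), 87.35746002197266) [281, 204, 366, 304]
vf fit (array([ 630.471, -102.117,    0.883]), np.float64(0.061262861580275677))
green ((291.88043212890625, 248.89212036132812), (285.3611755371094, 296.2084045410156), 0.8680514097213745)
13.9333 [ 567.927 -179.519  148.823] [ 3.141 -0.     0.896]
base [326.039 119.769] 0.66 ((323.1480712890625, 127.62861633300781), (101.00265502929688, 193.39955139160156), 2.1905739307403564) [274, 35, 378, 228]
vf [326.47   64.955] 0.88 ((326.9999694824219, 64.99999237060547), (61.99999237060547, 65.99998474121094), 0.0) [298, 31, 356, 96]
vb [323.961 250.856] 0.57 ((323.81060791015625, 252.4132080078125), (91.4389877319336, 82.39334106445312), 88.05851745605469) [282, 204, 364, 301]
vf fit (array([ 630.747, -102.216,    0.889]), np.float64(0.06660806290137473))
green ((334.30291748046875, 245.73751831054688), (293.8446960449219, 245.21286010742188), 86.40499114990234)
14.1333 [ 567.978 -179.928  148.507] [-3.142 -0.     0.895]
base [325.476 119.231] 0.9 ((325.0, 128.5), (195.0, 102.0), 90.0) [273, 31, 379, 228]
vf [325.531  64.437] 0.7 ((325.5, 64.0), (66.0, 63.0), 90.0) [294, 29, 356, 95]
vb [324.124 250.856] 0.58 ((323.9427185058594, 252.44627380371094), (91.54119873046875, 82.7361068725586), 88.18170166015625) [281, 205, 364, 302]
vf fit (array([ 630.465, -102.049,    0.877]), np.float64(0.06382978723404255))
green ((317.3294982910156, 247.09051513671875), (235.7837677001953, 290.7322998046875), 0.2908390462398529)
```

View pics/w7.png

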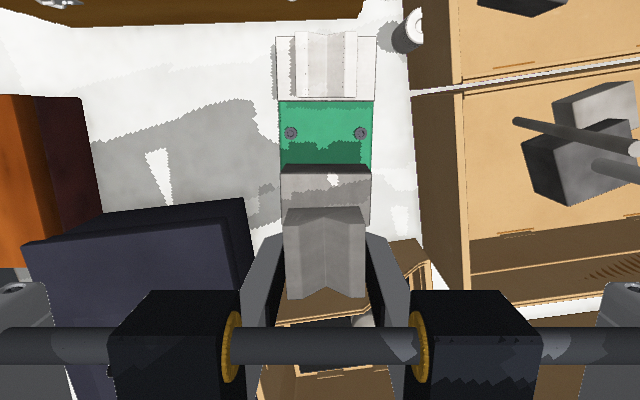

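The held V-block at (324,251) is in line with the fixed one at (327,64), and the bare riser's edge shows at (325,190).

Emit:
{"api": "drive_tool", "payload": {"steps": [[[0, 0, -24, 0, 0, 0, -1], [0, 0, -30, 0, 0, 0, -1], [0, 0, -18, 0, 0, 0, -1], [0, 0, -8, 0, 0, 0, -1], [0, 0, -2, 0, 0, 0, -1]]]}}

```text
time_s: 14.7
eef_pos: [567.6, -179.9, 65.3]
ee_rot: [-3.14, 0.001, 0.895]
force: [-0.1, 0.6, -2.0]
grip_width: 39.9
gripper_force: 29.7
```

Emit:
{"api": "drive_tool", "payload": {"steps": [[[0, 0, -1, 0, 0, 0, -1], [0, 0, -1, 0, 0, 0, -1], [0, 0, -1, 0, 0, 0, -1], [0, 0, 0, 0, 0, 0, -1], [0, 0, 0, 0, 0, 0, -1]]]}}

```text
time_s: 15.12
eef_pos: [568.7, -180.3, 64.8]
ee_rot: [3.139, -0.001, 0.895]
force: [-0.7, 0.7, 5.6]
grip_width: 39.7
gripper_force: 29.7
```

Contact force has changed sign, so the block sits on the riser. I'll release it and back off.

Emit:
{"api": "drive_tool", "payload": {"steps": [[[0, 0, 1, 0, 0, 0, -1], [0, 0, 0, 0, 0, 0, 0.2], [0, 0, 0, 0, 0, 0, 0.2], [0, 0, 0, 0, 0, 0, 0.2], [0, 0, 0, 0, 0, 0, 0.2]]]}}

```text
time_s: 15.53
eef_pos: [568.0, -180.1, 64.4]
ee_rot: [-3.142, 0.0, 0.895]
force: [0.1, -0.4, -0.2]
grip_width: 56.2
gripper_force: 0.0
```

Emit:
{"api": "drive_tool", "payload": {"steps": [[[0, 0, 10, 0, 0, 0, 0.2], [0, 0, 30, 0, 0, 0, 0.2], [0, 0, 40, 0, 0, 0, 0.2], [0, 0, 40, 0, 0, 0, 0.2], [0, 0, 30, 0, 0, 0, 0.2]]]}}

```text
time_s: 15.95
eef_pos: [568.3, -180.2, 218.8]
ee_rot: [3.139, -0.001, 0.895]
force: [0.6, 0.0, 0.5]
grip_width: 56.6
gripper_force: 0.0
```

Emit:
{"api": "drive_tool", "payload": {"steps": [[[0, 0, 10, 0, 0, 0, 0.2], [0, 0, 0, 0, 0, 0, 0.2], [0, 0, 0, 0, 0, 0, 0.2], [0, 0, 0, 0, 0, 0, 0.2], [0, 0, 0, 0, 0, 0, 0.2]]]}}

```text
time_s: 16.37
eef_pos: [567.5, -179.9, 222.5]
ee_rot: [-3.139, 0.001, 0.895]
force: [0.6, 0.1, -0.3]
grip_width: 56.2
gripper_force: 0.0
```

```bash
python3 - <<'E'
from fit import *
np.set_printoptions(precision=3,suppress=True)
m=optics.camera_model('wrist');im=optics.camera('wrist');s=get_state();print(s['time_s'],s['eef_pos'],s['ee_rot'])
cv2.imwrite('pics/w8.png',im[:,:,::-1])
for c in('wrist','top','scene'):
  m=optics.camera_model(c)
  r=spotter.trace(c,'v_block')+spotter.trace(c,'v_fixed')
  for k in r:
    if k['confidence']<.3: continue
    xs=np.nonzero(k['region']);ct=onz(m,(xs[1].mean(),xs[0].mean()),75)
    print(c,k['confidence'],ct,fit(VB,[(m,k['region'].astype(float),1)],(ct[0],ct[1],.9),57))
E
```

```text
16.4167 [ 567.614 -179.986  222.844] [-3.139  0.001  0.895]
wrist 0.91 [ 568.843 -178.625   75.   ] (array([ 568.333, -179.19 ,    0.909]), np.float64(0.09073630457713502))
wrist 0.72 [695.296 -88.513  75.   ] (array([725.296, -50.513,   0.167]), np.float64(1.0))
wrist 0.66 [ 631.81  -101.015   75.   ] (array([ 631.165, -101.629,    0.871]), np.float64(0.0735210179962396))
top 0.61 [480.64  -46.208  75.   ] (array([481.082, -46.392,   1.208]), np.float64(0.33669467787114843))
top 0.63 [ 632.169 -100.202   75.   ] (array([ 632.353, -100.915,    0.97 ]), np.float64(0.20451486867809857))
scene 0.8 [510.751 -72.099  75.   ] (array([509.05 , -70.129,   1.051]), np.float64(0.3326863740420026))
scene 0.72 [ 632.034 -102.922   75.   ] (array([ 630.284, -101.83 ,    0.851]), np.float64(0.16059757236227823))
```

The V-block lies on the riser about 1 mm from its centre, in line with the fixed one (99.9 mm apart, direction 0.89 rad). Next I go and look at the mandrel.

Emit:
{"api": "drive_tool", "payload": {"steps": [[[-5, 33, 0, 0, 0, 0.03, 0], [-5, 33, 0, 0, 0, 0.03, 0], [-5, 33, 0, 0, 0, 0.03, 0], [-5, 33, 0, 0, 0, 0.03, 0], [-5, 33, 0, 0, 0, 0.03, 0]]]}}

```text
time_s: 17.13
eef_pos: [542.5, -13.7, 224.5]
ee_rot: [3.141, -0.0, 1.046]
force: [0.0, 0.3, -0.0]
grip_width: 47.3
gripper_force: 0.0
```

Emit:
{"api": "drive_tool", "payload": {"steps": [[[-5, 33, 0, 0, 0, 0.03, 0], [-5, 33, 0, 0, 0, 0.03, 0], [-5, 33, 0, 0, 0, 0.03, 0], [-5, 33, 0, 0, 0, 0.025, 0], [-5, 33, 0, 0, 0, 0, 0]]]}}

```text
time_s: 17.55
eef_pos: [517.5, 151.4, 224.6]
ee_rot: [3.141, -0.0, 1.161]
force: [0.8, -0.1, 0.4]
grip_width: 46.9
gripper_force: 0.0
```

Emit:
{"api": "drive_tool", "payload": {"steps": [[[-3, 30, 0, 0, 0, 0, -0.1], [0, 30, 0, 0, 0, 0, -0.1], [0, 0, 0, 0, 0, 0, -0.1], [0, 0, 0, 0, 0, 0, -0.1], [0, 0, 0, 0, 0, 0, -0.1]]]}}

```text
time_s: 17.97
eef_pos: [515.0, 209.5, 224.3]
ee_rot: [-3.142, 0.0, 1.16]
force: [-0.3, -0.1, -0.0]
grip_width: 42.4
gripper_force: 0.0
```

```bash
python3 f2.py mandrel w9; python3 - <<'E'
from h import *
T=optics.camera_model('top')
for uv,z in (((152,180),245),((180,188),0),((165,186),100)): print(uv,onz(T,uv,z).round())
E
```

```text
18.0167 [515.128 209.101 224.405] [-3.142  0.     1.159]
wrist 0.8 [306, 63, 327, 216] (array([518.929, 245.08 ,   1.125]), np.float64(0.13595909277838558))
top 0.63 [194, 194, 250, 226] (array([519.551, 246.195,   1.121]), np.float64(0.15064881902656677))
scene 0.54 [387, 134, 407, 140] (array([521.627, 242.913,   1.195]), np.float64(4.889206167904054))
(152, 180) [563. 354. 245.]
(180, 188) [576. 365.   0.]
(165, 186) [568. 373. 100.]
```

View pics/w9.png

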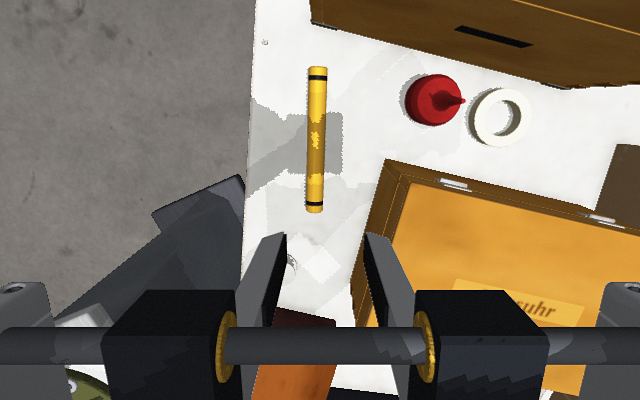

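The mandrel runs from (317,67) to (314,212). The case corner at (390,160) stands too close for the gripper body at the mandrel's own yaw, and the oil can is at (433,100). I'll approach turned 0.3 rad further, so the body clears the case, and the closing pads will square the mandrel.

Emit:
{"api": "drive_tool", "payload": {"steps": [[[1, 9, 0, 0, 0, 0.07, 0.1], [2, 10, 0, 0, 0, 0.07, 0.1], [2, 10, 0, 0, 0, 0.07, 0.1], [2, 10, -8, 0, 0, 0.056, 0.1], [0, 2, -25, 0, 0, 0, 0.1]]]}}

```text
time_s: 18.58
eef_pos: [523.6, 251.9, 194.2]
ee_rot: [3.137, -0.003, 1.429]
force: [0.0, 0.8, -0.7]
grip_width: 51.9
gripper_force: 0.0
```

Emit:
{"api": "drive_tool", "payload": {"steps": [[[0, 0, -25, 0, 0, 0, 0.1], [0, 0, -25, 0, 0, 0, 0.1], [0, 0, -25, 0, 0, 0, 0.1], [0, 0, -20, 0, 0, 0, 0.1], [0, 0, 0, 0, 0, 0, 0.1]]]}}

```text
time_s: 19.0
eef_pos: [520.5, 249.5, 92.6]
ee_rot: [-3.136, 0.003, 1.425]
force: [-0.7, 0.2, -0.5]
grip_width: 52.1
gripper_force: 0.0
```

```bash
python3 f2.py mandrel w10|head -2
```

```text
19.05 [521.424 250.016  95.141] [-3.139  0.002  1.425]
wrist 0.6 [286, 110, 368, 306] (array([520.771, 244.798,   1.128]), np.float64(0.03281601214612379))
```

Emit:
{"api": "drive_tool", "payload": {"steps": [[[0, 0, -25, 0, 0, 0, 0.1], [0, 0, -25, 0, 0, 0, 0.1], [0, 0, -22, 0, 0, 0, 0.1], [0, 0, -14, 0, 0, 0, 0.1], [0, 0, -5, 0, 0, 0, 0.1]]]}}

```text
time_s: 19.62
eef_pos: [521.9, 250.7, 4.7]
ee_rot: [-3.141, 0.0, 1.426]
force: [-0.3, 0.1, -0.9]
grip_width: 51.6
gripper_force: 0.0
```

Emit:
{"api": "drive_tool", "payload": {"steps": [[[0, 0, -1, 0, 0, 0, 0.1], [0, 0, 0, 0, 0, 0, -0.2], [0, 0, 0, 0, 0, 0, -0.5], [0, 0, 0, 0, 0, 0, -1], [0, 0, 0, 0, 0, 0, -1]]]}}

```text
time_s: 20.03
eef_pos: [522.5, 251.1, 5.4]
ee_rot: [3.14, -0.001, 1.426]
force: [-0.0, 0.4, -0.3]
grip_width: 28.5
gripper_force: 0.0
```

Emit:
{"api": "drive_tool", "payload": {"steps": [[[0, 0, 0, 0, 0, 0, -1], [0, 0, 0, 0, 0, 0, -1], [0, 0, 0, 0, 0, 0, -1], [0, 0, 0, 0, 0, 0, -1], [0, 0, 0, 0, 0, 0, -1]]]}}

```text
time_s: 20.45
eef_pos: [522.4, 251.0, 5.1]
ee_rot: [3.141, -0.001, 1.426]
force: [-1.1, -0.9, 6.5]
grip_width: 22.5
gripper_force: 26.0
```

Emit:
{"api": "drive_tool", "payload": {"steps": [[[0, 0, 0, 0, 0, 0, -1], [0, 0, 0, 0, 0, 0, -1], [0, 0, 0, 0, 0, 0, -1], [0, 0, 10, 0, 0, 0, -1], [0, 0, 20, 0, 0, 0, -1]]]}}

```text
time_s: 20.87
eef_pos: [520.4, 250.2, 32.7]
ee_rot: [-3.137, 0.003, 1.426]
force: [-0.2, 0.8, -4.3]
grip_width: 19.2
gripper_force: 30.0
```

Emit:
{"api": "drive_tool", "payload": {"steps": [[[0, 0, 30, 0, 0, 0, -1], [0, 0, 35, 0, 0, 0, -1], [0, 0, 35, 0, 0, 0, -1], [0, 0, 0, 0, 0, 0, -1], [0, 0, 0, 0, 0, 0, -1]]]}}

```text
time_s: 21.28
eef_pos: [522.4, 251.1, 136.1]
ee_rot: [3.139, -0.001, 1.426]
force: [-0.2, 0.2, -5.8]
grip_width: 19.2
gripper_force: 30.0
```

```bash
cat >held.py <<'E'
# fit a held mandrel in the wrist view: x,y,z of middle, yaw, pitch (measured height included)
import sys
from fit import *
np.set_printoptions(precision=3,suppress=True)
m=optics.camera_model('wrist');im=optics.camera('wrist');s=get_state();print(s['time_s'],s['eef_pos'],s['ee_rot'],s['grip_width'])
cv2.imwrite('pics/'+sys.argv[1]+'.png',im[:,:,::-1])
t=trace('wrist','mandrel');g=t[0].astype(float);print(t[2],t[4],t[3])
e=s['eef_pos'];yaw=s['ee_rot'][2]
def q(p):
    a=MAN[0]-[0,0,10];c,sn=np.cos(p[4]),np.sin(p[4]);a=a@np.array([[c,0,sn],[0,1,0],[-sn,0,c]])
    return place([a],p[[0,1,3]],p[2])
def cost(p): r=render(m,q(p));return np.abs(r-g).sum()/g.sum()
p0=np.array([e[0],e[1],e[2]+6,yaw,0]);S=np.vstack([p0]+[p0+d for d in np.diag([8,8,8,.15,.1])])
r=minimize(cost,p0,method='Nelder-Mead',options=dict(initial_simplex=S,maxiter=800,xatol=.01,fatol=1e-5))
p=r.x;d=p[:2]-e[:2];u=np.array([np.cos(yaw),np.sin(yaw)]);print('p',p,r.fun,'along',d@u,'across',d@[u[1],-u[0]],'yaw err',p[3]-yaw)
E
python3 held.py w11
```

```text
21.3333 [521.586 250.69  134.056] [-3.141  0.     1.426] 18.99146611571357
0.75 [301, 111, 345, 391] ((324.0, 249.5), (277.0, 42.0), 90.0)
p [520.452 243.209 137.057   1.43    0.052] 0.1784812118827464 along -7.566140740231489 across -0.04097486521259874 yaw err 0.004268162123854502
```

View pics/w11.png

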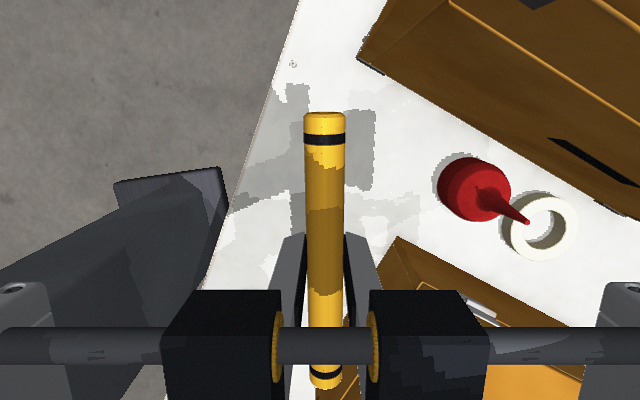

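The mandrel is held square between the pads, with its ends at (324,111) and (326,389).

Emit:
{"api": "drive_tool", "payload": {"steps": [[[0, 0, 30, 0, 0, 0, -1], [0, 0, 30, 0, 0, 0, -1], [4, -15, 10, 0, 0, -0.034, -1], [7, -31, 0, 0, 0, -0.04, -1], [7, -31, 0, 0, 0, -0.04, -1]]]}}

```text
time_s: 21.8
eef_pos: [539.5, 173.4, 203.2]
ee_rot: [-3.14, 0.001, 1.312]
force: [0.6, -0.4, -4.9]
grip_width: 19.2
gripper_force: 30.0
```

Emit:
{"api": "drive_tool", "payload": {"steps": [[[7, -31, 0, 0, 0, -0.05, -1], [7, -31, 0, 0, 0, -0.05, -1], [7, -31, 0, 0, 0, -0.05, -1], [7, -31, 0, 0, 0, -0.05, -1], [7, -31, 0, 0, 0, -0.05, -1]]]}}

```text
time_s: 22.22
eef_pos: [574.4, 17.3, 202.3]
ee_rot: [-3.138, 0.002, 1.059]
force: [1.5, 0.1, -4.3]
grip_width: 19.1
gripper_force: 30.0
```

Emit:
{"api": "drive_tool", "payload": {"steps": [[[7, -31, 0, 0, 0, -0.05, -1], [7, -31, 0, 0, 0, -0.05, -1], [7, -31, 0, 0, 0, -0.05, -1], [5, -31, 0, 0, 0, -0.02, -1], [2, -31, 0, 0, 0, 0, -1]]]}}

```text
time_s: 22.63
eef_pos: [602.6, -137.5, 201.9]
ee_rot: [-3.138, 0.001, 0.89]
force: [0.7, 0.3, -4.9]
grip_width: 19.5
gripper_force: 30.0
```

Emit:
{"api": "drive_tool", "payload": {"steps": [[[0, 0, -20, 0, 0, 0, -1], [0, 0, -15, 0, 0, 0, -1], [0, 0, 0, 0, 0, 0, -1], [0, 0, 0, 0, 0, 0, -1], [0, 0, 0, 0, 0, 0, -1]]]}}

```text
time_s: 23.05
eef_pos: [603.1, -135.8, 169.5]
ee_rot: [-3.141, 0.0, 0.892]
force: [-0.1, 0.3, -3.5]
grip_width: 19.1
gripper_force: 30.0
```

```bash
cat >>held.py <<'E'
w=np.ones((400,640));w[290:372]=0
r=minimize(lambda p:(np.abs(render(m,q(np.r_[p[:2],e[2]+5.5,p[2:]]))-g)*w).sum()/g.sum(),p0[[0,1,3,4]],method='Nelder-Mead',options=dict(initial_simplex=np.vstack([p0[[0,1,3,4]]]+[p0[[0,1,3,4]]+x for x in np.diag([8,8,.1,.1])]),maxiter=600,xatol=.01,fatol=1e-5))
p=r.x;d=p[:2]-e[:2];print('masked',p,r.fun,'along',d@u,'across',d@[u[1],-u[0]])
for l in('v_fixed','v_block'):
  t=trace('wrist',l)
  if t: print(l,t[2],t[4],fit(VB,[(m,t[0].astype(float),1)],(631,-102,.9) if l=='v_fixed' else (568,-180,.9),57))
E
python3 held.py w12
```

```text
23.1 [ 603.325 -135.832  170.068] [ 3.141 -0.     0.892] 18.969129033332838
0.94 [301, 111, 346, 390] ((323.5, 250.5), (277.0, 41.0), 90.0)
p [ 597.421 -142.068  168.326    0.897    0.027] 0.17237162897115632 along -8.560346411557209 across -0.6829542857585125 yaw err 0.004787966332750804
masked [ 601.949 -136.436    0.898    0.012] 0.10649836619693451 along -1.3338222621828066 across -0.6910601015240971
v_fixed 0.75 [297, 115, 350, 174] (array([ 630.844, -101.501,    0.913]), np.float64(3.898709201548958))
v_block 0.51 [304, 284, 309, 289] (array([ 448.51 , -324.244,    0.858]), np.float64(1.0))
```

Emit:
{"api": "drive_tool", "payload": {"steps": [[[0, 0, -22, 0, 0, 0, -1], [0, 0, -25, 0, 0, 0, -1], [0, 0, -20, 0, 0, 0, -1], [0, 0, -9, 0, 0, 0, -1], [0, 0, -4, 0, 0, 0, -1]]]}}

```text
time_s: 23.67
eef_pos: [602.7, -135.9, 88.4]
ee_rot: [-3.14, 0.001, 0.892]
force: [-0.3, -0.6, -3.6]
grip_width: 18.8
gripper_force: 30.0
```

Emit:
{"api": "drive_tool", "payload": {"steps": [[[0, 0, -1, 0, 0, 0, -1], [0, 0, -1, 0, 0, 0, -1], [0, 0, -1, 0, 0, 0, -1], [0, 0, 0, 0, 0, 0, -1], [0, 0, 0, 0, 0, 0, -1]]]}}

```text
time_s: 24.08
eef_pos: [603.5, -136.2, 87.3]
ee_rot: [3.14, -0.001, 0.892]
force: [1.9, -1.0, -3.9]
grip_width: 18.7
gripper_force: 30.0
```

Emit:
{"api": "drive_tool", "payload": {"steps": [[[0, 0, -1, 0, 0, 0, -1], [0, 0, -1, 0, 0, 0, -1], [0, 0, 0, 0, 0, 0, -1], [0, 0, 0, 0, 0, 0, -1], [0, 0, 0, 0, 0, 0, -1]]]}}

```text
time_s: 24.5
eef_pos: [603.7, -136.3, 85.3]
ee_rot: [3.14, -0.001, 0.892]
force: [3.2, 0.7, 6.0]
grip_width: 18.7
gripper_force: 30.0
```

Emit:
{"api": "drive_tool", "payload": {"steps": [[[0, 0, 0, 0, 0, 0, -0.4], [0, 0, 0, 0, 0, 0, -0.2], [0, 0, 0, 0, 0, 0, -0.1], [0, 0, 0, 0, 0, 0, -0.1], [0, 0, 0, 0, 0, 0, -0.1]]]}}

```text
time_s: 24.92
eef_pos: [602.9, -136.1, 84.2]
ee_rot: [-3.141, 0.0, 0.892]
force: [0.1, 0.2, 0.1]
grip_width: 41.9
gripper_force: 0.0
```

Emit:
{"api": "drive_tool", "payload": {"steps": [[[0, 0, 5, 0, 0, 0, -0.1], [0, 0, 15, 0, 0, 0, -0.1], [0, 0, 35, 0, 0, 0, -0.1], [0, 0, 40, 0, 0, 0, -0.1], [0, 0, 40, 0, 0, 0, -0.1]]]}}

```text
time_s: 25.33
eef_pos: [602.5, -136.0, 221.2]
ee_rot: [-3.141, 0.0, 0.892]
force: [-0.4, 0.3, 0.8]
grip_width: 41.9
gripper_force: 0.0
```

Emit:
{"api": "drive_tool", "payload": {"steps": [[[-20, -25, 0, 0, 0, 0, 0], [-20, -25, 0, 0, 0, 0, 0], [-20, -25, 0, 0, 0, 0, 0], [0, 0, 0, 0, 0, 0, 0], [0, 0, 0, 0, 0, 0, 0]]]}}

```text
time_s: 25.75
eef_pos: [542.4, -212.1, 220.1]
ee_rot: [3.141, -0.0, 0.889]
force: [-0.5, 1.2, -0.6]
grip_width: 46.9
gripper_force: 0.0
```

```bash
sleep 0; cat >chk.py <<'E'
from fit import *
np.set_printoptions(precision=3,suppress=True)
MZ=[MAN[0]-[0,0,10]]
ims={c:optics.camera(c) for c in('wrist','top','scene')}
print(get_state()['time_s'],get_state()['eef_pos'])
for c in ims:
  m=optics.camera_model(c);cv2.imwrite('pics/end_'+c+'.png',ims[c][:,:,::-1])
  t=trace(c,'mandrel')
  if t:
    print(c,'mandrel',t[2],t[4],fit(MZ,[(m,t[0].astype(float),1)],(600,-140,.9),89.5))
    if c=='wrist':
      g=t[0].astype(float)
      def cost(p):
        a=MZ[0];cc,sn=np.cos(p[4]),np.sin(p[4]);a=a@np.array([[cc,0,sn],[0,1,0],[-sn,0,cc]]);return np.abs(render(m,place([a],p[[0,1,3]],p[2]))-g).sum()/g.sum()
      p0=np.array([600,-140,89.5,.9,0]);r=minimize(cost,p0,method='Nelder-Mead',options=dict(initial_simplex=np.vstack([p0]+[p0+x for x in np.diag([5,5,5,.05,.05])]),maxiter=800));print(r.x,r.fun)
  for l,p0 in(('v_block',(568,-180,.9)),('v_fixed',(631,-102,.9))):
    t=trace(c,l)
    if t: print(c,l,t[2],t[4],fit(VB,[(m,t[0].astype(float),1)],p0,57))
  t=trace(c,'chuck')
  if t: print(c,'chuck',t[2],t[4],onz(m,t[1],30))
  for l in('spool','oil_can','plug_gauge','marker_pen'):
    t=trace(c,l)
    if t and c!='wrist': print(c,l,t[1],'%.2f'%t[2])
E
python3 chk.py
```

```text
25.9 [ 543.527 -210.437  219.553]
wrist mandrel 0.56 [312, 0, 336, 183] (array([ 600.153, -138.945,    0.896]), np.float64(0.08255563531945441))
[ 596.213 -143.74    67.369    0.896    0.095] 0.04272154422908191
wrist v_block 0.73 [299, 116, 349, 167] (array([ 569.572, -177.25 ,    0.923]), np.float64(1.2331831040874062))
wrist v_fixed 0.58 [300, 0, 348, 49] (array([658.151, -65.512,   0.749]), np.float64(0.9900581425802736))
wrist chuck 0.84 [350, 229, 366, 271] [ 518.271 -300.911   30.   ]
top mandrel 0.63 [346, 161, 392, 200] (array([ 601.198, -139.072,    0.903]), np.float64(0.25151515151515147))
top v_block 0.43 [375, 187, 399, 203] (array([ 571.098, -178.847,    0.814]), np.float64(1.4722816399286989))
top v_fixed 0.69 [344, 156, 367, 176] (array([ 631.442, -101.213,    1.026]), np.float64(1.4974358974358977))
top spool [363.816 184.193] 0.57
top oil_can [227.513 160.955] 0.76
top plug_gauge [361.186 146.116] 0.42
scene mandrel 0.6 [244, 246, 327, 261] (array([ 598.805, -141.667,    0.891]), np.float64(0.12914697893126983))
scene v_fixed 0.62 [300, 239, 322, 266] (array([ 631.389, -100.94 ,    0.787]), np.float64(1.0543810143983794))
scene chuck 0.66 [191, 284, 211, 307] [ 521.28 -308.66   30.  ]
scene spool [311.795 150.033] 0.44
scene oil_can [418.42 174.32] 0.58
scene marker_pen [193.66  210.758] 0.50
```

```bash
python3 -c "
from plant import finish_job
print(finish_job())"
```

```text
the job is handed in; nothing more can be done
None
```

I handed the job in at about 26 s of robot time. By my last camera measurements, the chuck stands upright in the bin about 19 mm from the liner's centre, the V-block is on the bare riser about 1 mm off centre, and the mandrel lies in both grooves about 2 mm from the seat. I did not measure the mandrel's level directly, and I never positively located the hex key. The other bystanders looked unmoved, and the verdict itself was not returned.

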